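Ready the casting station and hold the flask down in its sprung cradle

TASK

Get the casting station ready for the pour: first bring the three ingot moulds up to the stop rail as an even row, each with its end flush against the rail, square to it and in line with the brass pin it lies in front of. Then stand the casting flask upright in the floating ring of the sprung cradle, press it down until the ring is fully on its stop, and finish while still holding the flask pressed down. Leave the other things on the bench where they are.

Things in the scene. Friction and masses are not known exactly. Their poses are not given: they have to be found in the camera images.
- rail: the stop rail: an aluminium bar 210 mm long (along its own y), 16 mm wide (its x), 18 mm high, fixed to the bench, with three brass centre pins standing on top. Origin: centre of its underside. Its front face, looking toward the robot, is the plane x = -8 mm in its own frame. Its x points ahead and left, about 60 degrees from world x. A tall screen leans over the bench beyond its right end: lift away toward the robot there
- pin_left (a point): tip of the left brass pin (6 mm thick, 6 mm tall) on the rail: +76 mm along the rail's y from the rail's centre, 24 mm above the bench (the left pin is the one nearer the robot)
- pin_middle (a point): tip of the middle brass pin (6 mm thick, 6 mm tall) on the rail, at the rail's centre, 24 mm above the bench
- pin_right (a point): tip of the right brass pin (6 mm thick, 6 mm tall) on the rail: -76 mm along the rail's y from the rail's centre, 24 mm above the bench (the left pin is the one nearer the robot)
- mould_left: the left of the three loose dark steel ingot moulds lying in front of the rail (100 mm long along its own y, 36 mm wide along its own x, 22 mm high, open groove along the top, about 0.45 kg). Origin: centre of its underside. In place, its end touches the rail's front face (its centre 58 mm from the rail's centre line), it is square to the rail, and its centre line runs through the left pin
- mould_middle: the middle of the three loose dark steel ingot moulds lying in front of the rail (100 mm long along its own y, 36 mm wide along its own x, 22 mm high, open groove along the top, about 0.45 kg). Origin: centre of its underside. In place, its end touches the rail's front face (its centre 58 mm from the rail's centre line), it is square to the rail, and its centre line runs through the middle pin
- mould_right: the right of the three loose dark steel ingot moulds lying in front of the rail (100 mm long along its own y, 36 mm wide along its own x, 22 mm high, open groove along the top, about 0.45 kg). Origin: centre of its underside. In place, its end touches the rail's front face (its centre 58 mm from the rail's centre line), it is square to the rail, and its centre line runs through the right pin
- flask: the casting flask: a plain steel tube standing upright, 50 mm diameter, 85 mm tall, dotted with small dark holes, filled with plaster at the top; the foot is chamfered to 43 mm over the lowest 5 mm. About 0.25 kg. Origin: centre of its underside; z up along the flask
- cradle: the sprung ring cradle, fixed to the bench: a round steel base plate 112 mm across and 8 mm thick, with three upright guide posts (44.5 mm from the axis, tops 55.5 mm above the bench, coil springs round them) that carry a floating aluminium ring. Origin: centre of the base's underside; z up along the axis. It and the flask stand at the right of the bench, in either order
- seat (a point): centre of the ledge inside the floating ring on which the flask's foot sits: on the cradle's axis, 38 mm above the bench with the ring up, 24 mm with it fully down. The ring's bore above the ledge is 56 mm wide and 14 mm deep, so the ring's top is 14 mm above this point; the hole through the ledge is 38 mm wide; the ring is 74 mm across, 106 mm across its lugs
- cradle_ring (a joint): how far the floating ring is pressed down, m: 0 = up, 0.014 = fully down on its stop. Springs push it up again with about 6 N at the top and 14 N at the bottom (the flask's own weight, about 2.5 N, does not press it down); it does not latch
- parts_drawers: grey drawer cabinet, fixed, 200 x 340 (its y) x 194 mm tall, askew between the moulds (left) and the cradle (right): pass above it; open drawers reach 45 mm out on its right. Origin: about the centre of its underside. A red power unit, fixed, 185 mm tall, has its front face from about x 0.56, y -0.47 to x 0.83, y -0.03 (world); keep the gripper clear of both
- dapping_block: bystander, to be left alone: a brass cube with round hollows, 50 mm. Origin: centre of its underside
- flux_dropper: bystander, to be left alone: a small brown bottle with a dropper cap, 33 mm across, 102 mm tall. Origin: centre of its underside
- polish_pot: bystander, to be left alone: a round pot with a red lid, 58 mm across, 50 mm tall. Origin: centre of its underside
- lacquer_bottle: bystander, to be left alone: a small glass bottle with a long white cap, 31 mm across, 79 mm tall. Origin: centre of its underside
- masking_tape: bystander, to be left alone: a roll of masking tape lying flat, 98 mm across, 25 mm high. Origin: centre of its underside
- pickle_jar: bystander, to be left alone: a clear jar with a green lid, 69 mm across, 84 mm tall. Origin: centre of its underside
There are look-alikes about, which are no part of the job. What is shaped like the flask but purple is not meant.

How it is judged (in metres and radians):
On the way:
1. the three moulds lie in an even row against the rail, each at its pin (x of mould_left in the frame of rail between -0.064 and -0.052 m and y of mould_left in the frame of rail between 0.068 and 0.084 m and angle between the y axis of each of mould_left, mould_middle, mould_right and the x axis of rail, either way round below 0.08 rad and height (world z) of each of mould_left, mould_middle, mould_right below 0.004 m and angle between each of mould_left, mould_middle, mould_right's own z axis and vertical below 0.06 rad and x of mould_middle in the frame of rail between -0.064 and -0.052 m and y of mould_middle in the frame of rail between -0.008 and 0.008 m and x of mould_right in the frame of rail between -0.064 and -0.052 m and y of mould_right in the frame of rail between -0.084 and -0.068 m), for 0.2 s.
At the end, for the whole second after the job is handed in: Each mould flat, end within 6 mm of the rail face, within 0.08 rad of square, within 8 mm of its pin along the rail; flask on the ring's ledge (5 mm sideways, 3 mm in height, tilt under 0.07 rad), ring down at least 11.5 of 14 mm, fingers on the flask with over 3 N; all at rest (all of step 1 and horizontal distance between flask and seat below 0.005 m and z of flask in the frame of seat between -0.003 and 0.003 m and angle between flask's own z axis and vertical below 0.07 rad and value of joint cradle_ring above 0.0115 m and contact force between the fingers and flask above 3 N and linear speed of each of flask, mould_left, mould_middle, mould_right below 0.02 m/s); the arm keeps its last pose, push and grip.
It fails at once if a bystander is moved more than 30 mm or knocked over (distance of any of dapping_block, flux_dropper, polish_pot, lacquer_bottle, masking_tape, pickle_jar from where it was at the start of the episode above 0.03 m or angle between any of dapping_block, flux_dropper, polish_pot, lacquer_bottle, masking_tape, pickle_jar's own z axis and vertical above 0.6 rad).
It also fails if it takes over 72 s, if anything falls off the work surface, if the arm or the gripper's body presses on something with over 40 N, if the wrist force passes 120 N, or if a joint passes its speed limit or range.

ROBOT

A 6-joint arm with a two-finger parallel gripper is mounted at the origin on the work surface; the furniture and walls round the work are solid. World frame = base frame: x ahead of the robot, y to its left, z up, the work surface at z = 0. Lengths are in mm, angles in degrees, forces in N, time in s.
With the tool pointing down it reaches from about 300 to 850 mm from the base axis. Payload 4.2 kg.
Tool frame: the origin (TCP) lies between the finger pads; the fingertips stand ahead of it and the grasp point (between the pads) lies 8 mm behind it (env.tip_reach is the x of the fingertips in the tool frame, in mm); x points along the fingers, y is the direction in which the jaws open and shut, and the axes are right-handed (so a half turn about x gives the same grasp; the last joint's range is limited). The gripper opens to 91 mm and grips with 3 to 60 N. Pads are 32 mm wide; open, the fingers measure 118 mm over their backs; the gripper's body (76 mm by 178 mm) begins 60 mm behind the grasp point.
Start: joints at [-70.989, 18.312, 89.639, -0, 72.044, -1.146], TCP at [198.142, -539.798, 224.976] pointing down, gripper open.
Joint ranges: [-177.97, 177.97], [-48.28, 115.42], [12.27, 149.76], [-77.06, 257.06], [2.81, 150.46], [-146.56, 146.56]. Speed limits (degrees/s): [147.25, 147.25, 180, 180, 180, 180].

INTERFACE

Orientations are given as [roll, pitch, yaw] about the fixed x, y, z axes, in that order (R = Rz(yaw) Ry(pitch) Rx(roll)).
In Python, from workcell import env, cams gives the robot as it stands.
- The arm moves only by the tool arm_command, never from a script. Its argument "deltas" is a list of rows, each a list of 3 entries, a list of its own where there are three numbers: the opening, from 0 (shut) to 1 (fully open), then the shift along the world's x, y, z in mm, then the turn about the world's z in rad. A call has 1 to 20 rows; each row is the pose to reach, as a shift and turn from the pose commanded when the call began; what a row does not reach only later rows make up. A row lasts 1/10 s, in which the tool goes at most 50 mm and 8.59 degrees, less where a joint would pass 70% of its speed; a pose out of reach is approached as far as the arm can. A call with a gripper value outside its range is refused whole. The fingers move at their own pace and stop on an object; "grip_force" is the grip in N (left out, the last holds). Time passes only in rows, so rows that repeat a pose let the fingers close. It gives the time, the measured TCP pose, the force and the opening at its end, in the units of the state.
- env.state(): the state, without advancing time (a new reading comes with each control period).
- cams.grab_frame(name): name is "scene" or "top" or "wrist"; returns a dict with "img" (384x512x3 uint8, red, green, blue), "K" (3x3 intrinsics, pixels), "dist" ([k1, k2, p1, p2, k3] as OpenCV has them; the pictures are not rectified), "rvec" (rotation vector, rad) and "tvec" (3), from world to camera coordinates, as OpenCV has them. Camera axes: x right, y down, z forward; pixel columns grow to the right and rows downward; lengths in mm; the calibration is good to about 2 mm. A picture is of the moment at which its call begins. There is no depth.
- env.job_done(): hands the job in, once; it reports no verdict.
Trained networks look in a picture, given as the dict that the camera call returned (one of the last four; its "shot" number tells which), for a name from the list of things; names that differ only in an ending like _2 or _b are one class to them, and where a whole thing is asked for, a point or a joint stands for the part that bears it (a point fixed in the world has none). Each returns a list of dicts, best first, with "conf" (0 to 1); they miss things now and then, are a little off and sometimes report something else, mostly with a low value. They report only what shows in the picture. A call takes as long as a camera call. They do not tell look-alikes from the thing itself.
- cams.silhouettes(picture, name): "region" (384x512 bool, what is visible of it) and "centre" ([column, row] in pixels, amid what is visible of it).
The state is a dict: "time_s": time; "qpos": joint angles; "qvel": joint speeds; "effort": joint torques, N m; "ee_pos": TCP position; "ee_rot": TCP orientation; "force": force on the tool from outside, world axes, zero at the start; "torque": the same for the moment, N m; "gripper_width": finger opening in mm.
Only numpy, scipy, OpenCV 4.12 (cv2) and the standard library are available. Lean on these libraries where they do the work, as an engineer would, in place of code of your own. Each camera call takes 0.05 s, during which the arm holds its last target.

## Working session

There is one attempt and no reset: what is moved stays moved. The work goes in short steps, Python scripts to look and compute and a tool call to move; the robot and the scene stay as the last step left them, time stands still between calls to the robot, and variables do not carry over. Pictures are saved under pics/ and viewed, and the job is handed in when it is done.

Besides the shell and the picture viewer there is one more tool, called after ">>>" by a JSON object that holds its "fn" and its "kwargs", one argument or row to a line. arm_command: Moves the arm, as the interface text tells. Its arguments: {"type":"object","properties":{"deltas":{"type":"array","items":{"type":"array"}},"grip_force":{"type":"number"}},"required":["deltas"]}

```bash
ls; mkdir -p pics; python3 - <<'E'
from workcell import env,cams
import cv2,pickle
print(env.state()); print(env.tip_reach)
for n in ["scene","top","wrist"]:
    f=cams.grab_frame(n)
    pickle.dump(f,open(f'{n}0.pkl','wb'))
    cv2.imwrite(f'pics/{n}0.png',cv2.resize(f['img'][:,:,::-1],(800,600),interpolation=cv2.INTER_CUBIC))
    print(n,f['K'],f['dist'],f['rvec'],f['tvec'])
E
```

```text
pics
{'time_s': 0.0, 'qpos': array([-7.09889777e+01,  1.83536900e+01,  8.97081945e+01,  1.84038500e-03,
        7.20436873e+01, -1.14739096e+00]), 'qvel': array([-0.02033377,  0.04216662, -0.03279941,  0.0943134 , -0.09180711,
       -0.02614104]), 'effort': array([ 3.62387895e-03, -4.12453830e+01, -2.31973958e+01,  7.27937277e-02,
        4.54470597e-02, -1.46003422e-04]), 'ee_pos': array([ 197.98871113, -539.30823242,  224.08761182]), 'ee_rot': array([-92.09689597,  89.89441364, 108.06094831]), 'force': array([ 0.73952908, -0.12852394,  0.14882717]), 'torque': array([ 0.05390016, -0.01496389,  0.04148193]), 'gripper_width': 91.61847509189035}
11.0
scene [[459.83743623   0.         255.38286015]
 [  0.         459.83743623 191.09679145]
 [  0.           0.           1.        ]] [-0.112116  0.        0.        0.        0.      ] [ 1.9053216  -0.87034602  0.54702507] [-317.60632968  197.29521634 1465.93595442]
top [[410.67474795   0.         262.2026532 ]
 [  0.         410.67474795 189.72945595]
 [  0.           0.           1.        ]] [-0.08528451  0.          0.          0.          0.        ] [ 2.09829177 -2.13480068  0.18446739] [ -16.63637277  458.37065317 1496.23928309]
wrist [[302.9605525    0.         253.35457551]
 [  0.         302.9605525  186.58353435]
 [  0.           0.           1.        ]] [-0.08123677  0.          0.          0.          0.        ] [-2.38037901  1.66104353  0.23714485] [-575.06134983  -30.63690212  392.07364652]
```

View pics/scene0.png

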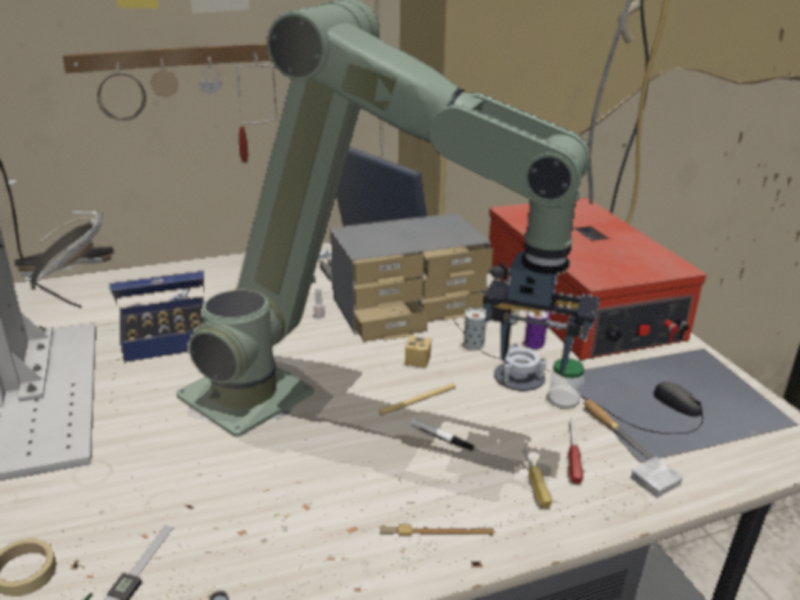

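View pics/top0.png

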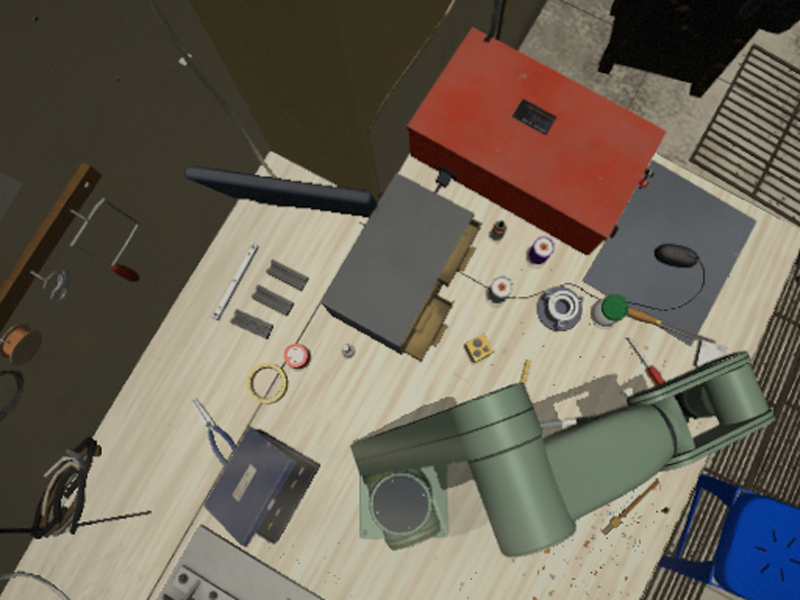

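View pics/wrist0.png

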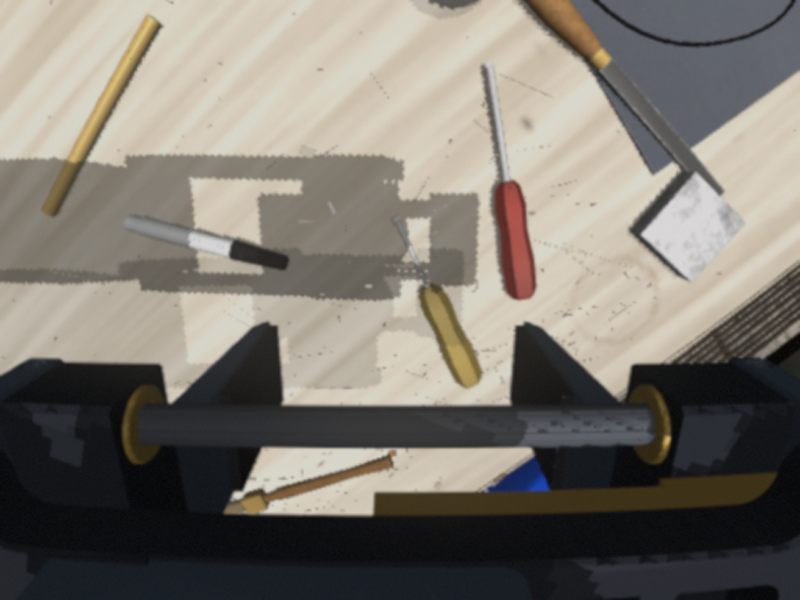

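Top view (800x600 px): rail at (236,282) and three moulds at (287,274), (272,300) and (251,323). Flask candidates are the grey dotted tube at (500,289), the purple one at (542,248) and the brown dropper at (498,230). The cradle is at (561,307), with the pickle jar close beside it at (612,309). Next I fit models to the silhouettes.

```bash
cat > h.py <<'E'
import numpy as np, cv2
from scipy.optimize import minimize
def proj(f,P):
    return cv2.projectPoints(np.asarray(P,float).reshape(-1,1,3),np.array(f['rvec'],float),np.array(f['tvec'],float),f['K'],np.array(f['dist'],float))[0].reshape(-1,2)
def unproj(f,uv,z):
    n=cv2.undistortPoints(np.asarray(uv,float).reshape(-1,1,2),f['K'],np.array(f['dist'],float)).reshape(-1,2)
    R=cv2.Rodrigues(np.array(f['rvec'],float))[0]; t=np.array(f['tvec'],float).ravel()
    C=-R.T@t; d=np.c_[n,np.ones(len(n))]@R
    s=(z-C[2])/d[:,2]
    return C+d*s[:,None]
def box(x,y,th,L,W,H):  # L along local x'
    c,s=np.cos(th),np.sin(th)
    return np.array([[x+c*a-s*b,y+s*a+c*b,z] for a in(-L/2,L/2) for b in(-W/2,W/2) for z in(0,H)])
def cyl(x,y,segs):
    a=np.linspace(0,2*np.pi,40,endpoint=False)
    return np.concatenate([np.c_[x+d/2*np.cos(a),y+d/2*np.sin(a),0*a+z] for d,z in segs])
SS=8
def hullmask(f,P):
    uv=proj(f,P); h=cv2.convexHull(uv.astype(np.float32)).reshape(-1,2)
    return h
def iou(region,f,P):
    h=hullmask(f,P)
    ys,xs=np.nonzero(region); x0,x1,y0,y1=xs.min()-8,xs.max()+9,ys.min()-8,ys.max()+9
    r=region[max(y0,0):y1,max(x0,0):x1].astype(np.float32); x0=max(x0,0);y0=max(y0,0)
    big=np.zeros((r.shape[0]*SS,r.shape[1]*SS),np.uint8)
    cv2.fillPoly(big,[np.round(((h-[x0,y0])+0.5)*SS*16-8).astype(np.int32)],1,shift=4)
    m=cv2.resize(big.astype(np.float32),(r.shape[1],r.shape[0]),interpolation=cv2.INTER_AREA)
    return np.minimum(m,r).sum()/np.maximum(m,r).sum()
def fitbox(region,f,L,W,H):
    ys,xs=np.nonzero(region); w=unproj(f,np.c_[xs,ys],H*.7)[:,:2]
    c=w.mean(0); u,s,vt=np.linalg.svd(w-c,full_matrices=False); th=np.arctan2(vt[0,1],vt[0,0])
    best=None
    for d in(0,.05,-.05):
        r=minimize(lambda p:-iou(region,f,box(p[0],p[1],p[2]/50,L,W,H)),[c[0],c[1],(th+d)*50],method='Nelder-Mead',options=dict(initial_simplex=None,xatol=.05,fatol=1e-4))
        if best is None or r.fun<best.fun: best=r
    x,y,t=best.x; return x,y,np.degrees(t/50),-best.fun
def fitcyl(region,f,segs):
    ys,xs=np.nonzero(region); c=unproj(f,np.c_[xs,ys],segs[-1][1]*.6)[:,:2].mean(0)
    r=minimize(lambda p:-iou(region,f,cyl(p[0],p[1],segs)),c,method='Nelder-Mead',options=dict(xatol=.05,fatol=1e-4))
    return r.x[0],r.x[1],-r.fun
E
python3 - <<'E'
from workcell import env,cams
import cv2,pickle
from h import *
f=cams.grab_frame("top");pickle.dump(f,open('top1.pkl','wb'))
ov=f['img'][:,:,::-1].copy()
D={'rail':1,'mould_left':1,'flask':2,'cradle':2,'pickle_jar':2,'dapping_block':1,'flux_dropper':2,'polish_pot':2,'lacquer_bottle':2,'masking_tape':2,'parts_drawers':1}
for n in D:
    for d in cams.silhouettes(f,n)[:5]:
        if d['conf']<.2: continue
        rg=d['region']; 
        if rg.sum()<10: continue
        if n=='rail': o=fitbox(rg,f,210,16,18)
        elif n=='mould_left': o=fitbox(rg,f,100,36,22)
        elif n=='flask': o=fitcyl(rg,f,[(43,0),(50,5),(50,85)])
        elif n=='cradle': o=fitcyl(rg,f,[(112,0),(112,8),(89,55)])
        elif n=='pickle_jar': o=fitcyl(rg,f,[(69,0),(69,84)])
        elif n=='polish_pot': o=fitcyl(rg,f,[(58,0),(58,50)])
        elif n=='lacquer_bottle': o=fitcyl(rg,f,[(31,0),(20,79)])
        elif n=='flux_dropper': o=fitcyl(rg,f,[(33,0),(15,102)])
        elif n=='masking_tape': o=fitcyl(rg,f,[(98,0),(98,25)])
        elif n=='dapping_block': o=fitbox(rg,f,50,50,50)
        else: o=fitbox(rg,f,340,200,194)
        print(n,round(d['conf'],2),rg.sum(),np.round(d['centre']),np.round(o,2))
E
```

```text
rail 0.58 321 [148. 180.] [513.11 412.26 153.45   0.89]
mould_left 0.72 262 [163. 207.] [404.71 365.08  65.68   0.92]
mould_left 0.39 297 [152. 180.] [4.6954e+02 4.3399e+02 1.6510e+02 3.7000e-01]
flask 0.55 201 [348. 161.] [ 568.21 -343.08    0.89]
flask 0.48 166 [322. 186.] [ 471.07 -242.67    0.81]
flask 0.24 248 [185. 178.] [510.74 258.58   0.57]
cradle 0.67 710 [356. 198.] [ 429.6  -388.36    0.95]
pickle_jar 0.85 365 [387. 200.] [ 416.26 -501.      0.9 ]
dapping_block 0.77 210 [307. 222.] [ 333.82 -187.66  116.98    0.91]
polish_pot 0.71 213 [192. 229.] [322.08 248.46   0.91]
polish_pot 0.64 255 [162. 209.] [408.05 373.94   0.54]
polish_pot 0.53 307 [355. 193.] [ 433.46 -391.34    0.5 ]
polish_pot 0.52 73 [320. 147.] [ 6.2239e+02 -2.3790e+02  3.2000e-01]
lacquer_bottle 0.63 60 [226. 229.] [334.92 125.86   0.88]
lacquer_bottle 0.39 241 [159. 245.] [2.2608e+02 3.3584e+02 1.3000e-01]
masking_tape 0.56 284 [163. 241.] [259.37 324.79   0.48]
```

```bash
python3 - <<'E'
import pickle
from h import *
f=pickle.load(open('top1.pkl','rb'))
s=.64
c=np.array([[398,177],[473,209],[405,353],[322,302]])*s
print('cab',unproj(f,c,194).round(0))
print('screen', unproj(f,np.array([[187,172],[190,180],[370,215],[376,200]])*s,250).round(), unproj(f,np.array([[187,172],[190,180],[370,215],[376,200]])*s,0).round())
print('moulds',unproj(f,np.array([[287,274],[272,300],[251,323]])*s,22).round(0))
print('drop',unproj(f,np.array([[498,230]])*s,60).round(0))
cv2.imwrite('pics/c1.png',cv2.resize(f['img'][90:260,110:280,::-1],(800,800))[:600])
cv2.imwrite('pics/c2.png',cv2.resize(f['img'][130:250,290:450,::-1],(800,600)))
g=pickle.load(open('wrist0.pkl','rb'))
R=cv2.Rodrigues(g['rvec'])[0]; print('cam',-R.T@g['tvec'],R[2],R[0])
E
```

```text
cab [[ 703.   -4.  194.]
 [ 624. -170.  194.]
 [ 307.  -15.  194.]
 [ 421.  164.  194.]]
screen [[706. 457. 250.]
 [687. 449. 250.]
 [597.  55. 250.]
 [630.  42. 250.]] [[808. 553.   0.]
 [786. 543.   0.]
 [678.  73.   0.]
 [718.  58.   0.]]
moulds [[524. 277.  22.]
 [459. 313.  22.]
 [403. 363.  22.]]
drop [[ 614. -241.   60.]]
cam [ 273.00068114 -513.05986664  384.18240651] [-0.26100346 -0.0941021  -0.96074033] [ 0.34481876 -0.93866768 -0.00173647]
```

View pics/c1.png

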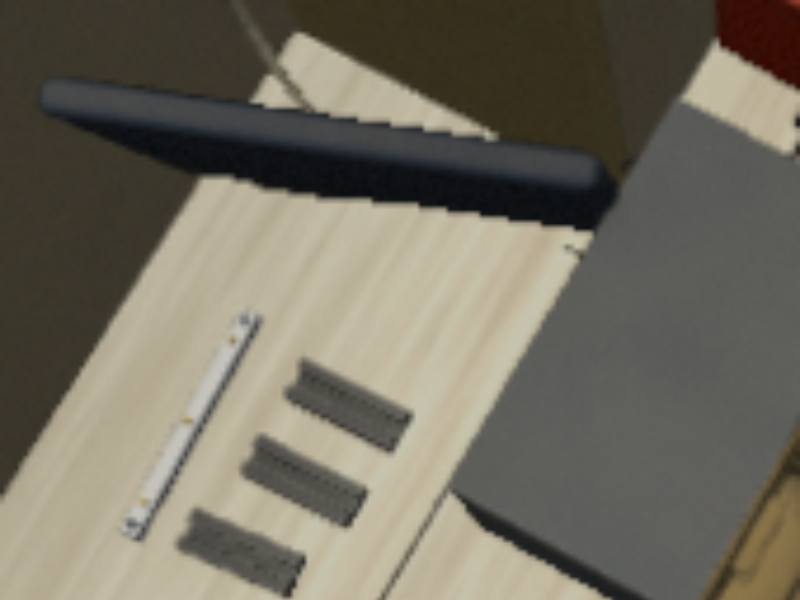

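View pics/c2.png

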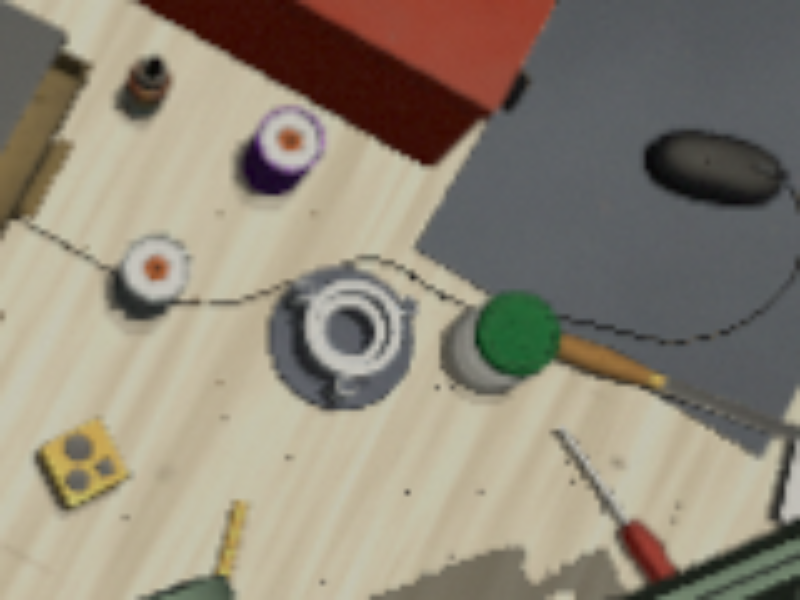

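```bash
python3 - <<'E'
import pickle
from h import *
a=pickle.load(open('top1.pkl','rb'));b=pickle.load(open('scene0.pkl','rb'))
def ray(f,uv):
    p=unproj(f,[uv],0)[0];q=unproj(f,[uv],300)[0];return p,(q-p)/np.linalg.norm(q-p)
p,d=ray(a,np.array([374,195])*.64);q,e=ray(b,np.array([422,178])*.64)
A=np.c_[d,-e];s=np.linalg.lstsq(A,q-p,rcond=None)[0];print(p+s[0]*d,q+s[1]*e)
for z in(100,200,300,400,500):print(z,unproj(a,np.array([[187,172],[374,205],[200,180],[372,218]])*.64,z)[:,:2].round().tolist())
im=b['img'][60:170,180:300,::-1];cv2.imwrite('pics/s1.png',cv2.resize(im,(650,600)))
E
```

```text
[621.67608096  42.11024391 304.20794789] [621.20012803  42.64355439 304.07276151]
100 [[767.0, 514.0], [670.0, 56.0], [745.0, 481.0], [638.0, 61.0]]
200 [[726.0, 476.0], [636.0, 49.0], [706.0, 445.0], [606.0, 54.0]]
300 [[685.0, 438.0], [602.0, 42.0], [666.0, 409.0], [574.0, 47.0]]
400 [[644.0, 399.0], [567.0, 36.0], [627.0, 373.0], [542.0, 40.0]]
500 [[603.0, 361.0], [533.0, 29.0], [587.0, 337.0], [510.0, 32.0]]
```

View pics/s1.png

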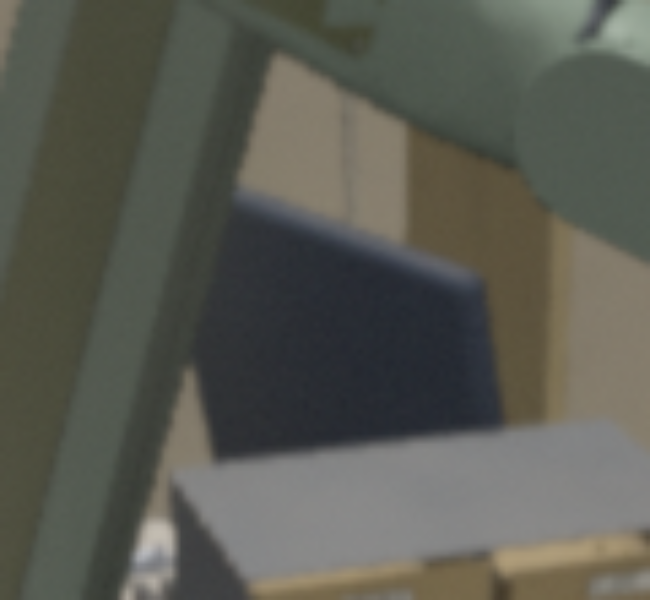

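The close crop confirms the choice: the plain grey flask is at (155,270) and the purple one at (285,150) is the look-alike. I'll fly over the moulds for a closer look.

>>> {"fn": "arm_command", "kwargs": {
  "deltas": [
    [1,[0,0,50],0],
    [1,[0,0,100],0],
    [1,[272,840,120],0.757],
    [1,[272,840,120],0.757],
    [1,[272,840,120],0.757],
    [1,[272,840,120],0.757],
    [1,[272,840,120],0.757],
    [1,[272,840,120],0.757],
    [1,[272,840,120],0.757],
    [1,[272,840,120],0.757],
    [1,[272,840,120],0.757],
    [1,[272,840,120],0.757],
    [1,[272,840,120],0.757],
    [1,[272,840,120],0.757],
    [1,[272,840,120],0.757],
    [1,[272,840,120],0.757],
    [1,[272,840,120],0.757],
    [1,[272,840,120],0.757],
    [1,[272,840,120],0.757],
    [1,[272,840,120],0.757]
  ]
}}

```text
time_s: 2.75
ee_pos: [470.5, 303.4, 344.5]
ee_rot: [-152.5, 90.0, 91.1]
force: [0.8, -0.5, -0.1]
gripper_width: 91.0
```

>>> {"fn": "arm_command", "kwargs": {
  "deltas": [
    [1,[0,0,0],0],
    [1,[0,0,0],0],
    [1,[0,0,0],0]
  ]
}}

```text
time_s: 3.05
ee_pos: [469.8, 299.1, 345.2]
ee_rot: [24.8, 90.0, -91.7]
force: [0.3, -0.3, 0.0]
gripper_width: 91.2
```

```bash
cat > look.py <<'E'
from workcell import env,cams
import cv2,pickle,sys
from h import *
def look(tag):
    s=env.state(); print('t',round(s['time_s'],2),'pos',s['ee_pos'].round(1),'rot',s['ee_rot'].round(2),'F',s['force'].round(1),'w',round(s['gripper_width'],1),'q',s['qpos'].round(0))
    f=cams.grab_frame("wrist");pickle.dump(f,open(f'{tag}.pkl','wb'))
    cv2.imwrite(f'pics/{tag}.png',cv2.resize(f['img'][:,:,::-1],(800,600),interpolation=cv2.INTER_CUBIC))
    return f
E
python3 - <<'E'
from look import *
f=look('w1')
for n,L in (('rail',(210,16,18)),('mould_left',(100,36,22))):
    for d in cams.silhouettes(f,n)[:5]:
        if d['conf']<.2: continue
        rg=d['region']; ys,xs=np.nonzero(rg)
        print(n,round(d['conf'],2),rg.sum(),np.round(d['centre']),(xs.min(),xs.max(),ys.min(),ys.max()),np.round(fitbox(rg,f,*L),2))
E
```

```text
t 3.05 pos [469.8 299.1 345.2] rot [ 24.81  89.96 -91.71] F [ 0.3 -0.3  0. ] w 91.2 q [31. 14. 79. -0. 87. 58.]
mould_left 0.68 1379 [196. 127.] (np.int64(186), np.int64(211), np.int64(98), np.int64(159)) [ 406.53  366.76 -116.01    0.88]
```

View pics/w1.png

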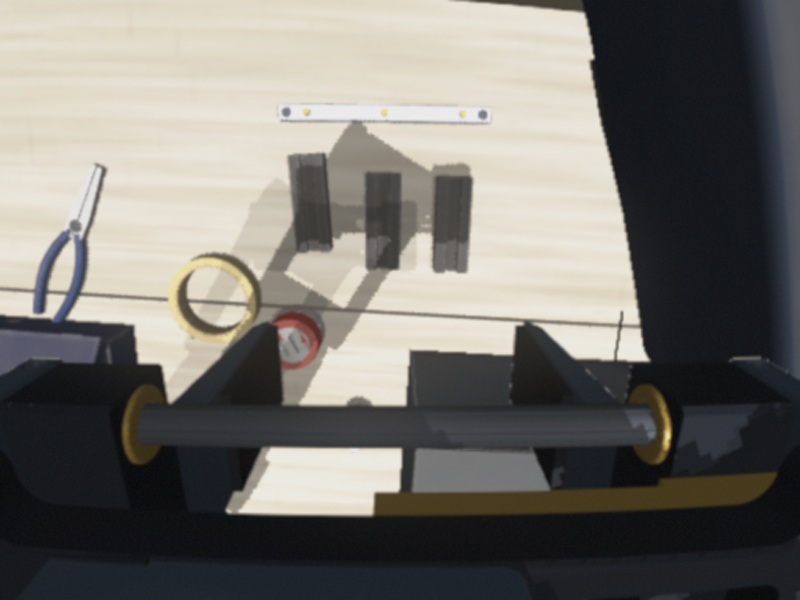

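```bash
python3 - <<'E'
import pickle
from h import *
f=pickle.load(open('w1.pkl','rb'))
im=f['img'][55:185,165:325,::-1];cv2.imwrite('pics/w1c.png',cv2.resize(im,(800,650),interpolation=cv2.INTER_CUBIC)[:600])
E
```

```text
(no output)
```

View pics/w1c.png

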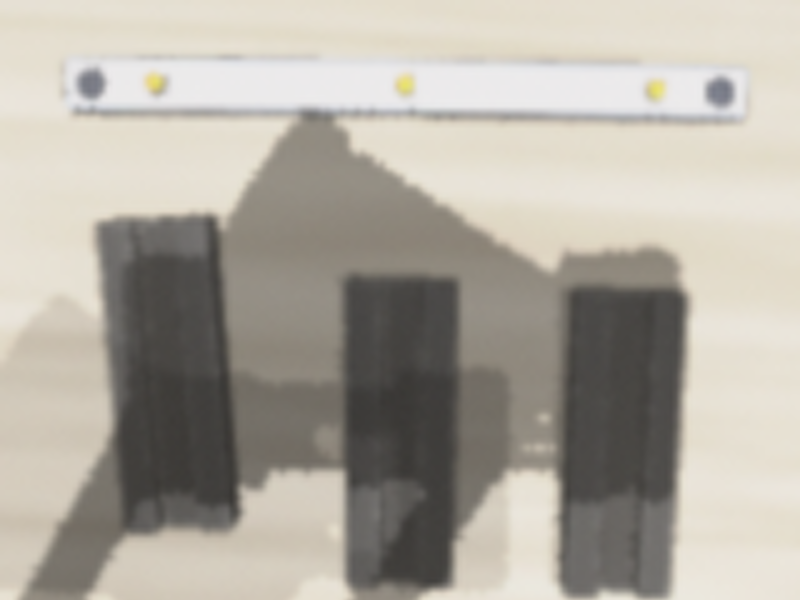

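```bash
cat >> h.py <<'E'
def polyreg(poly,shape=(384,512)):
    big=np.zeros((shape[0]*SS,shape[1]*SS),np.uint8)
    cv2.fillPoly(big,[np.round((np.asarray(poly)+.5)*SS*16-8).astype(np.int32)],1,shift=4)
    return cv2.resize(big.astype(np.float32),(shape[1],shape[0]),interpolation=cv2.INTER_AREA)
def crop2px(p,x0,y0,s): return (np.asarray(p,float)+.5)/s-.5+[x0,y0]
def railframe(rc,th,p):  # th = angle of rail x (rad)
    d=np.asarray(p)-rc; c,s=np.cos(th),np.sin(th); return np.array([c*d[0]+s*d[1],-s*d[0]+c*d[1]])
E
python3 - <<'E'
import pickle
from h import *
f=pickle.load(open('w1.pkl','rb'))
C=lambda p:crop2px(p,165,55,5)
pins=unproj(f,C([(155,82),(405,84),(655,89)]),24)[:,:2]; print(pins.round(1),[np.linalg.norm(pins[i]-pins[1]).round(1) for i in(0,2)])
d=pins[0]-pins[2]; print('rail y ang',np.degrees(np.arctan2(d[1],d[0])))
o=fitbox(polyreg(C([(66,58),(747,66),(744,121),(70,112)])),f,210,16,18); print('rail',np.round(o,2))
rc=(pins.mean(0)); th=np.arctan2(d[1],d[0])-np.pi/2
for n,q in dict(L=[(97,222),(216,216),(238,522),(124,530)],M=[(345,278),(458,278),(450,586),(345,586)],R=[(570,290),(686,290),(670,596),(562,594)]).items():
    o=fitbox(polyreg(C(q)),f,100,36,22); print(n,np.round(o,2),'railfr',railframe(rc,th,o[:2]).round(1),'dyaw',((o[2]-np.degrees(th)+90)%180-90).round(2))
print(np.degrees(th))
E
```

```text
[[447.2 445.8]
 [514.2 411.1]
 [581.2 376.4]] [np.float64(75.5), np.float64(75.4)]
rail y ang 152.6422710045103
rail [514.91 410.66 -27.18   0.94]
L [ 406.55  366.22 -114.63    0.92] railfr [-89.3  75. ] dyaw 2.73
M [ 463.97  315.81 -117.88    0.95] railfr [-107.7    0.8] dyaw -0.52
R [ 526.82  281.03 -116.93    0.93] railfr [-109.7  -71. ] dyaw 0.43
62.6422710045103
```

Wrist view: the rail spans (277,103) to (492,124), with pins at (307,112), (385,112) and (462,114). Moulds are at (310,202), (383,220) and (452,218). Pin spacing measures 75.5 mm against 76. I take the right mould first, descending on the robot side of the screen.

>>> {"fn": "arm_command", "kwargs": {
  "deltas": [
    [0.6,[0,-10,-50],-0.013],
    [0.6,[0,-10,-100],-0.013],
    [0.6,[0,-10,-150],-0.013],
    [0.6,[0,-10,-200],-0.013],
    [0.6,[0,-10,-250],-0.013],
    [0.6,[40,-19,-265],-0.013],
    [0.6,[57,-19,-290],-0.013],
    [0.6,[57,-19,-310],-0.013],
    [0.6,[57,-19,-330],-0.013],
    [0.6,[57,-19,-330],-0.013],
    [0.6,[57,-19,-330],-0.013]
  ],
  "grip_force": 15
}}

```text
time_s: 4.3
ee_pos: [527.3, 280.7, 15.6]
ee_rot: [125.7, 90.0, 8.5]
force: [-0.7, 0.3, -0.0]
gripper_width: 54.8
```

```bash
python3 - <<'E'
from look import *
f=look('w2')
E
```

```text
t 4.3 pos [527.3 280.7  15.6] rot [125.75  89.99   8.48] F [-0.7  0.3 -0. ] w 54.8 q [ 27.  32. 102.  -0.  47.  54.]
```

View pics/w2.png

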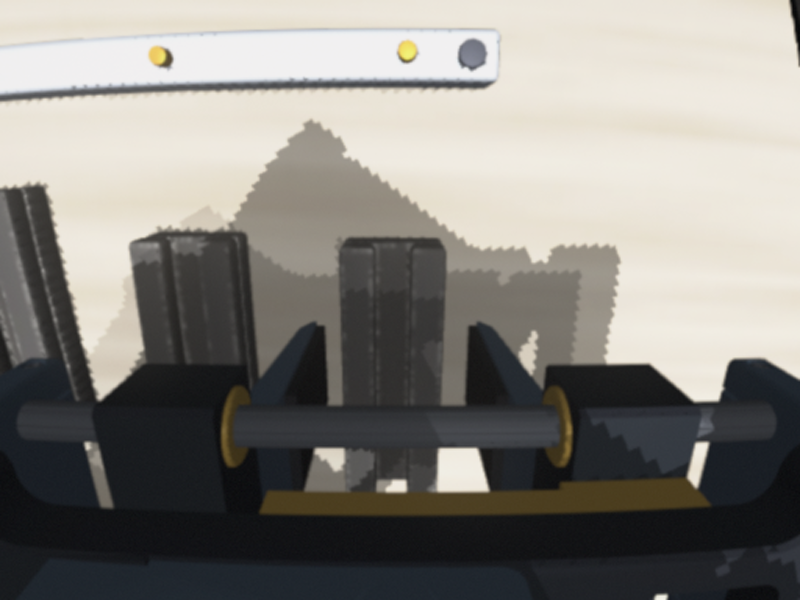

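```bash
python3 - <<'E'
import pickle
from h import *
f=pickle.load(open('w2.pkl','rb'))
p=unproj(f,np.array([[407,47],[159,53]])*.64,24)[:,:2];print(p, np.linalg.norm(p[0]-p[1]))
q=unproj(f,np.array([[341,241],[445,241]])*.64,22)[:,:2];print(q,q.mean(0),np.linalg.norm(q[0]-q[1]))
q2=unproj(f,np.array([[320,90],[490,86]])*.64,0)[:,:2];print(q2,np.degrees(np.arctan2(*(q2[1]-q2[0])[::-1])))
u=np.array([.457,.889]);v=np.array([-.889,.457])
print((p[0]-q.mean(0))@u,(p[0]-q.mean(0))@v)
q2=unproj(f,np.array([[320,85],[490,80]])*.64,18)[:,:2];print((p[0]-q2)@u)
E
```

```text
[[581.7882103  376.67962515]
 [515.04992132 410.89651209]] 74.99863043886835
[[536.01326942 334.31620852]
 [566.35455276 318.68227334]] [551.18391109 326.49924093] 34.1322926894354
[[551.2078128  382.31586692]
 [604.62106939 356.40595734]] -25.877275715348343
58.59652631307898 -4.274786407313828
[9.78398058 8.25294103]
```

>>> {"fn": "arm_command", "kwargs": {
  "deltas": [
    [0.3,[0,0,0],0],
    [0.3,[0,0,0],0],
    [0.3,[0,0,0],0],
    [0.3,[0,0,0],0],
    [0.3,[4,6,0],0],
    [0.3,[8,12,0],0],
    [0.3,[12,18,0],0],
    [0.3,[16,24,0],0],
    [0.3,[20,30,0],0],
    [0.3,[23,35,0],0],
    [0.3,[25,39,0],0],
    [0.3,[26,40.5,0],0],
    [0.3,[26,40.5,0],0]
  ],
  "grip_force": 15
}}

```text
time_s: 5.65
ee_pos: [552.3, 320.2, 15.8]
ee_rot: [-4.4, 89.8, -121.5]
force: [-2.2, -4.8, 7.6]
gripper_width: 35.7
```

>>> {"fn": "arm_command", "kwargs": {
  "deltas": [
    [0.3,[0.5,1,0],0],
    [0.3,[1,2,0],0],
    [0.3,[1,2,0],0]
  ]
}}

```text
time_s: 5.95
ee_pos: [553.2, 321.9, 15.8]
ee_rot: [-3.4, 89.8, -120.5]
force: [-3.5, -6.0, 8.2]
gripper_width: 35.5
```

```bash
python3 - <<'E'
from look import *
f=look('w3')
E
```

```text
t 5.95 pos [553.2 321.9  15.8] rot [  -3.37   89.77 -120.53] F [-3.5 -6.   8.2] w 35.5 q [29. 35. 95. -0. 50. 56.]
```

View pics/w3.png

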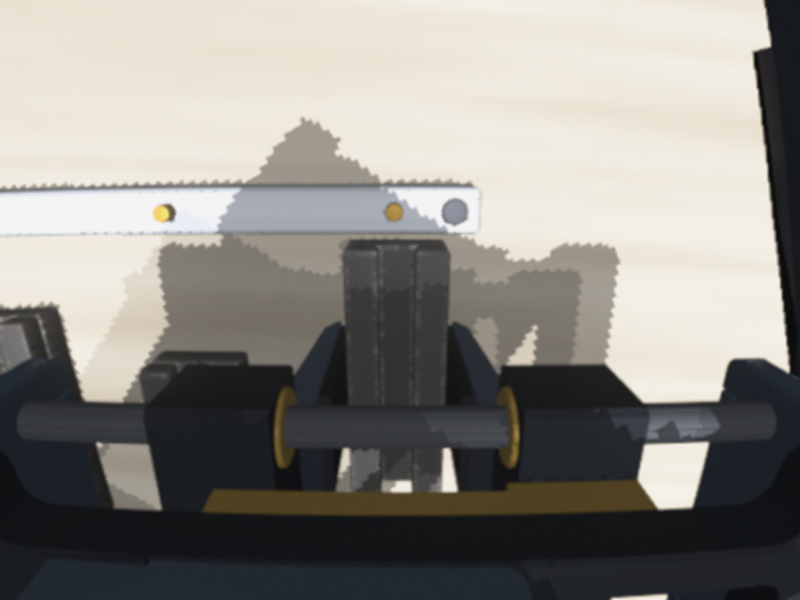

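The right mould is centred under its pin (mould 396, pin 394), with a gap of a few mm left at row 237. I'll creep in.

>>> {"fn": "arm_command", "kwargs": {
  "deltas": [
    [0.3,[0.5,1,0],0],
    [0.3,[1,2,0],0],
    [0.3,[1.5,3,0],0],
    [0.3,[2,4,0],0],
    [0.3,[2,4,0],0]
  ]
}}

```text
time_s: 6.5
ee_pos: [555.1, 325.6, 15.8]
ee_rot: [-3.0, 89.7, -120.1]
force: [-2.7, -6.0, 8.5]
gripper_width: 35.9
```

```bash
python3 - <<'E'
from look import *
f=look('w4')
cv2.imwrite('pics/w4c.png',cv2.resize(f['img'][90:250,180:340,::-1],(600,600),interpolation=cv2.INTER_CUBIC))
E
```

```text
t 6.5 pos [555.1 325.6  15.8] rot [  -2.96   89.74 -120.12] F [-2.7 -6.   8.5] w 35.9 q [29. 35. 95. -0. 51. 57.]
```

View pics/w4c.png

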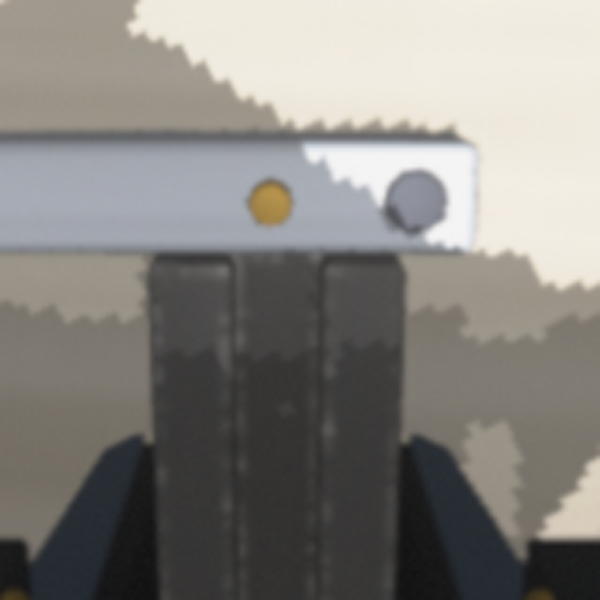

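>>> {"fn": "arm_command", "kwargs": {
  "deltas": [
    [0.3,[0.5,1,0],0],
    [0.3,[1,2,0],0],
    [0.3,[1,2,0],0]
  ]
}}

```text
time_s: 6.85
ee_pos: [555.2, 325.7, 15.7]
ee_rot: [-5.0, 89.5, -122.1]
force: [-5.1, -11.1, 11.0]
gripper_width: 35.8
```

Contact: the TCP stopped and the force rose. Now I release, back away toward the robot and go to the middle mould.

>>> {"fn": "arm_command", "kwargs": {
  "deltas": [
    [0.3,[-2,-4,0],0],
    [0.6,[-2,-4,0],0],
    [0.6,[-2,-4,0],0],
    [0.6,[-2,-4,0],0],
    [0.6,[-2,-4,20],0],
    [0.6,[-15,-15,50],0],
    [0.6,[-50,-15,60],0],
    [0.6,[-93,-13.5,50],0],
    [0.6,[-93,-13.5,20],0],
    [0.6,[-93,-13.5,0],0],
    [0.6,[-93,-13.5,0],0],
    [0.6,[-93,-13.5,0],0]
  ]
}}

```text
time_s: 8.05
ee_pos: [464.4, 316.5, 15.1]
ee_rot: [2.7, 90.0, -114.5]
force: [-0.3, 0.1, 0.4]
gripper_width: 54.5
```

```bash
python3 - <<'E'
from look import *
f=look('w5')
E
```

```text
t 8.05 pos [464.4 316.5  15.1] rot [   2.67   89.99 -114.54] F [-0.3  0.1  0.4] w 54.5 q [ 33.  29. 107.  -0.  44.  60.]
```

View pics/w5.png

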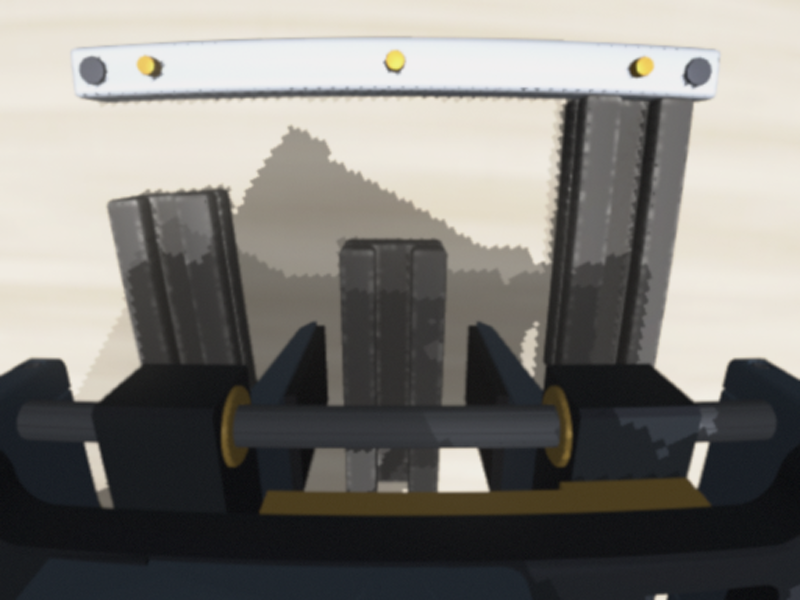

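```bash
python3 - <<'E'
import pickle
from h import *
f=pickle.load(open('w5.pkl','rb'))
p=unproj(f,np.array([[148,63],[395,58],[644,64]])*.64,24)[:,:2];print(p)
q=unproj(f,np.array([[342,241],[446,241]])*.64,22)[:,:2]
u=np.array([.457,.889]);v=np.array([-.889,.457])
d=p[1]-q.mean(0);print(d@u-8,d@v); d=p[1]-[464.4,316.5];print(d@u,d@v)
g=p[0]-p[2];print(np.degrees(np.arctan2(g[1],g[0]))-90)
r=unproj(f,np.array([[583,98],[691,98]])*.64,22)[:,:2];g=r[0]-r[1];print(r.mean(0),(r.mean(0)-p[2])@v)
E
```

```text
[[447.60504173 445.66620914]
 [514.15763631 411.21555318]
 [581.39104014 376.62961872]]
47.305831787814604 -0.33955229469230264
106.94136657235345 -0.9495308707600416
62.70524617417007
[577.00185918 368.01385034] -0.03542427108326623
```

>>> {"fn": "arm_command", "kwargs": {
  "deltas": [
    [0.3,[0,0,0],0],
    [0.3,[0,0,0],0],
    [0.3,[0,0,0],0],
    [0.3,[0,0,0],0],
    [0.3,[3,6,0],0],
    [0.3,[7,12,0],0],
    [0.3,[10,18,0],0],
    [0.3,[13,24,0],0],
    [0.3,[16,30,0],0],
    [0.3,[19,35,0],0],
    [0.3,[21,39,0],0],
    [0.3,[22,41,0],0],
    [0.3,[22.5,42.5,0],0],
    [0.3,[23,43.5,0],0],
    [0.3,[23.5,44.5,0],0]
  ]
}}

```text
time_s: 9.6
ee_pos: [486.7, 358.7, 15.6]
ee_rot: [-2.7, 89.7, -119.9]
force: [-2.5, -6.0, 8.5]
gripper_width: 36.1
```

>>> {"fn": "arm_command", "kwargs": {
  "deltas": [
    [0.3,[0.5,1,0],0],
    [0.3,[1,2,0],0],
    [0.3,[1,2,0],0]
  ]
}}

```text
time_s: 9.9
ee_pos: [487.5, 360.5, 15.5]
ee_rot: [-3.7, 89.7, -120.8]
force: [-3.6, -6.2, 7.8]
gripper_width: 35.9
```

>>> {"fn": "arm_command", "kwargs": {
  "deltas": [
    [0.3,[0.5,1,0],0],
    [0.3,[1,2,0],0],
    [0.3,[1,2,0],0]
  ]
}}

```text
time_s: 10.2
ee_pos: [487.6, 360.7, 15.5]
ee_rot: [-4.8, 89.5, -121.9]
force: [-4.5, -10.3, 10.2]
gripper_width: 36.0
```

```bash
python3 - <<'E'
from look import *
f=look('w6')
cv2.imwrite('pics/w6c.png',cv2.resize(f['img'][90:250,180:340,::-1],(600,600),interpolation=cv2.INTER_CUBIC))
E
```

```text
t 10.2 pos [487.6 360.7  15.5] rot [  -4.79   89.46 -121.93] F [ -4.5 -10.3  10.2] w 36.0 q [ 36.  32. 100.  -0.  48.  63.]
```

View pics/w6c.png

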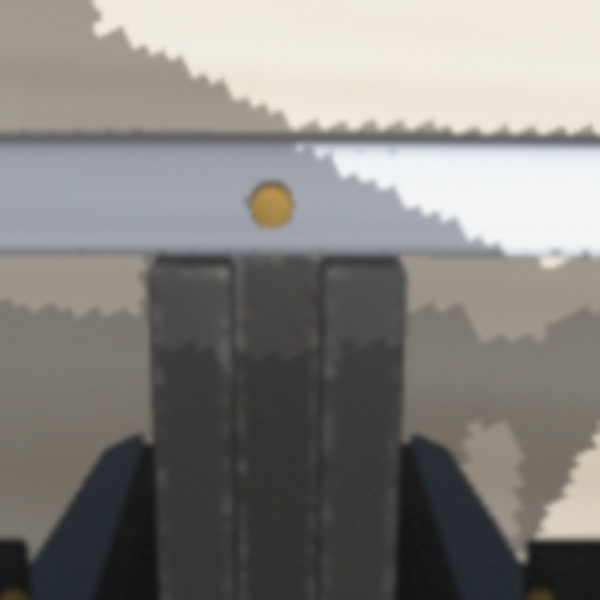

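>>> {"fn": "arm_command", "kwargs": {
  "deltas": [
    [0.3,[-2,-4,0],0],
    [0.6,[-2,-4,0],0],
    [0.6,[-2,-4,0],0],
    [0.6,[-2,-4,0],0],
    [0.6,[-2,-4,20],0.02],
    [0.6,[-15,-10,50],0.047],
    [0.6,[-50,0,60],0.047],
    [0.6,[-83,2,50],0.047],
    [0.6,[-83,2,20],0.047],
    [0.6,[-83,2,0],0.047],
    [0.6,[-83,2,0],0.047],
    [0.6,[-83,2,0],0.047]
  ]
}}

```text
time_s: 11.45
ee_pos: [406.8, 366.9, 15.0]
ee_rot: [0.7, 90.0, -113.8]
force: [0.2, -0.6, -0.4]
gripper_width: 54.6
```

```bash
python3 - <<'E'
from look import *
f=look('w7')
E
```

```text
t 11.45 pos [406.8 366.9  15. ] rot [   0.7    89.98 -113.82] F [ 0.2 -0.6 -0.4] w 54.6 q [ 41.  28. 108.  -0.  43.  65.]
```

View pics/w7.png

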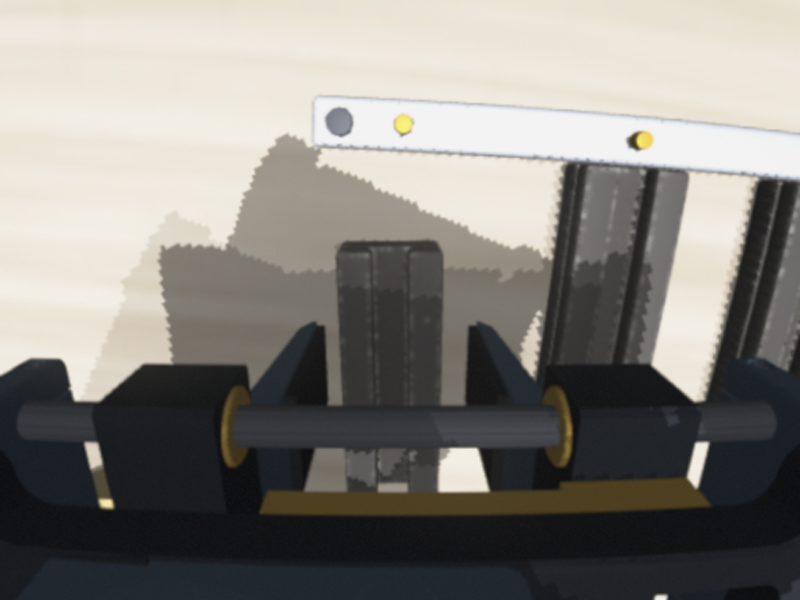

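>>> {"fn": "arm_command", "kwargs": {
  "deltas": [
    [0.3,[0,0,0],0],
    [0.3,[0,0,0],0],
    [0.3,[0,0,0],0],
    [0.3,[0,0,0],0],
    [0.3,[3,6,0],-0.02],
    [0.3,[6,11,0],-0.035],
    [0.3,[8,16,0],-0.047],
    [0.3,[11,21,0],-0.047],
    [0.3,[12.5,25,0],-0.047],
    [0.3,[13.5,27,0],-0.047],
    [0.3,[14,28,0],-0.047],
    [0.3,[14.5,29,0],-0.047],
    [0.3,[14.5,29,0],-0.047]
  ]
}}

```text
time_s: 12.8
ee_pos: [419.9, 393.2, 15.6]
ee_rot: [-2.7, 89.7, -119.9]
force: [-4.5, -5.8, 10.2]
gripper_width: 35.8
```

>>> {"fn": "arm_command", "kwargs": {
  "deltas": [
    [0.3,[0.5,1,0],0],
    [0.3,[1,2,0],0],
    [0.3,[1,2,0],0]
  ]
}}

```text
time_s: 13.1
ee_pos: [420.8, 395.2, 15.6]
ee_rot: [-3.1, 89.7, -120.3]
force: [-3.1, -7.3, 10.6]
gripper_width: 36.1
```

```bash
python3 - <<'E'
from look import *
f=look('w8')
cv2.imwrite('pics/w8c.png',cv2.resize(f['img'][90:250,180:340,::-1],(600,600),interpolation=cv2.INTER_CUBIC))
E
```

```text
t 13.1 pos [420.8 395.2  15.6] rot [  -3.13   89.66 -120.3 ] F [-3.1 -7.3 10.6] w 36.1 q [ 42.  30. 104.  -0.  46.  69.]
```

View pics/w8c.png

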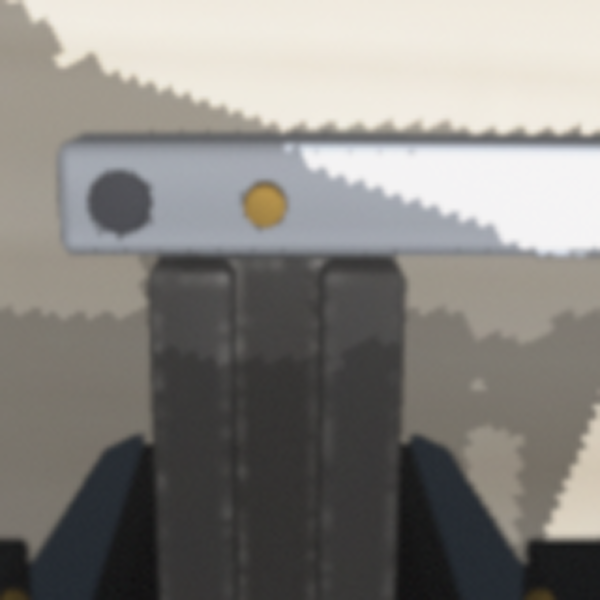

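>>> {"fn": "arm_command", "kwargs": {
  "deltas": [
    [0.3,[-0.5,1.5,0],0],
    [0.3,[0,2.5,0],0],
    [0.3,[0.5,3,0],0],
    [0.3,[0.5,3,0],0]
  ]
}}

```text
time_s: 13.55
ee_pos: [421.0, 396.2, 15.5]
ee_rot: [1.7, 89.4, -115.4]
force: [-2.2, -13.1, 13.0]
gripper_width: 36.1
```

>>> {"fn": "arm_command", "kwargs": {
  "deltas": [
    [0.3,[-2,-4,0],0],
    [0.6,[-2,-4,0],0],
    [0.6,[-2,-4,0],0],
    [0.6,[-2,-4,0],0],
    [0.6,[-2,-4,30],0],
    [0.6,[0,-40,70],0],
    [0.6,[10,-70,120],0],
    [0.6,[15,-90,170],0],
    [0.6,[20,-90,220],0],
    [0.6,[20,-90,220],0],
    [0.6,[20,-90,220],0]
  ]
}}

```text
time_s: 14.65
ee_pos: [444.3, 311.4, 238.1]
ee_rot: [149.5, 89.6, 32.2]
force: [0.0, 0.0, 0.2]
gripper_width: 54.4
```

```bash
python3 - <<'E'
from look import *
f=look('w9')
E
```

```text
t 14.65 pos [444.3 311.4 238.1] rot [149.46  89.59  32.2 ] F [0.  0.  0.2] w 54.4 q [34. 15. 93. -0. 72. 61.]
```

View pics/w9.png

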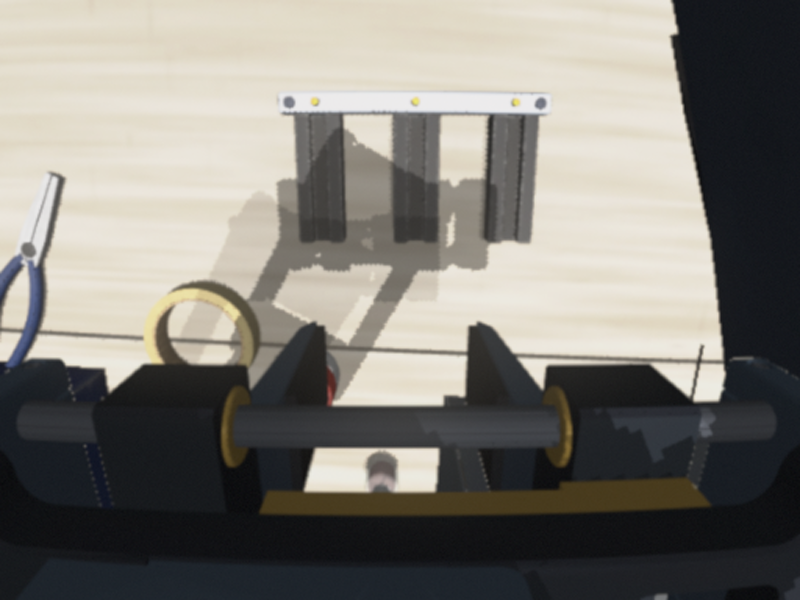

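```bash
python3 - <<'E'
import pickle
from h import *
f=pickle.load(open('w9.pkl','rb'))
im=f['img'][50:165,170:355,::-1];cv2.imwrite('pics/w9c.png',cv2.resize(im,(740,460),interpolation=cv2.INTER_CUBIC))
E
```

```text
(no output)
```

View pics/w9c.png

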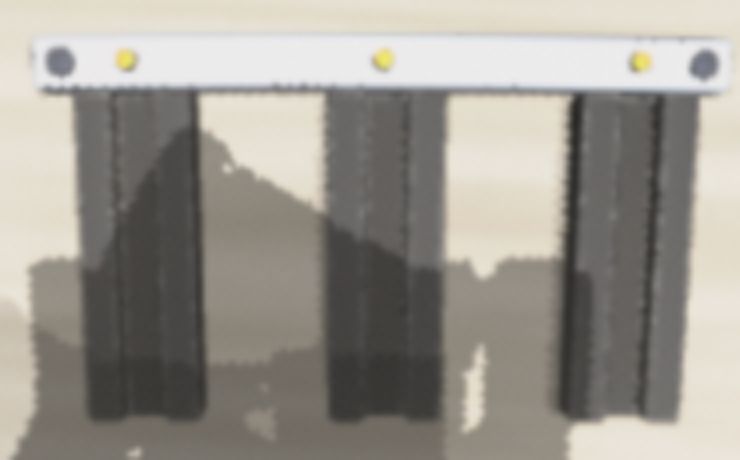

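```bash
python3 - <<'E'
import pickle
from h import *
f=pickle.load(open('w9.pkl','rb'))
C=lambda p:crop2px(p,170,50,4)
pins=unproj(f,C([(126,58),(383,58),(641,60)]),24)[:,:2];d=pins[0]-pins[2];th=np.arctan2(d[1],d[0])-np.pi/2
print(pins.round(1),np.degrees(th))
for n,q in dict(L=[(77,93),(198,93),(204,417),(91,418)],M=[(325,93),(446,94),(440,417),(329,418)],R=[(574,94),(698,95),(678,420),(562,416)]).items():
    # full-silhouette minus occluded? rail hides lower front only: fine
    o=fitbox(polyreg(C(q)),f,100,36,22); print(n,np.round(o,2),'railfr',railframe(pins[1],th,o[:2]).round(1),'dyaw',((o[2]-np.degrees(th)+90)%180-90).round(2))
E
```

```text
[[447.2 445.8]
 [513.9 411.2]
 [581.4 376.7]] 62.728282536288326
L [ 421.45  392.14 -117.82    0.92] railfr [-59.3  73.4] dyaw -0.55
M [ 487.89  358.07 -116.86    0.95] railfr [-59.1  -1.3] dyaw 0.41
R [ 555.89  323.29 -116.6     0.91] railfr [-58.9 -77.6] dyaw 0.67
```

Wrist view: all three moulds are flush with the rail, in front of pins at (315,102), (416,102) and (516,103). In the rail frame x is about -59 and y is within 3 mm of each pin, with yaw under 0.7°. Next is the flask side, passing above the cabinet.

>>> {"fn": "arm_command", "kwargs": {
  "deltas": [
    [0.9,[0,-10,50],0],
    [0.9,[0,-20,100],0],
    [0.9,[-63,-640,100],0],
    [0.9,[-63,-640,100],0],
    [0.9,[-63,-640,100],0],
    [0.9,[-63,-640,100],0],
    [0.9,[-63,-640,100],0],
    [0.9,[-63,-640,100],0],
    [0.9,[-63,-640,100],0],
    [0.9,[-63,-640,100],0],
    [0.9,[-63,-640,100],0],
    [0.9,[-63,-640,100],0],
    [0.9,[-63,-640,100],0],
    [0.9,[-63,-640,100],0],
    [0.9,[-63,-640,100],0],
    [0.9,[-63,-640,100],0],
    [0.9,[-63,-640,100],0],
    [0.9,[-63,-640,100],0],
    [0.9,[-63,-640,100],0]
  ]
}}

```text
time_s: 16.6
ee_pos: [379.9, -327.9, 334.7]
ee_rot: [-131.9, 90.0, 111.0]
force: [0.4, -0.1, 0.3]
gripper_width: 81.9
```

```bash
python3 - <<'E'
from look import *
f=look('w10')
for n in('flask','cradle','pickle_jar'):
    for d in cams.silhouettes(f,n)[:3]:
        if d['conf']<.2: continue
        rg=d['region']
        o=fitcyl(rg,f,{'flask':[(43,0),(50,5),(50,85)],'cradle':[(112,0),(112,8),(89,55)],'pickle_jar':[(69,0),(69,84)]}[n])
        print(n,round(d['conf'],2),rg.sum(),np.round(d['centre']),np.round(o,2))
E
```

```text
t 16.6 pos [ 379.9 -327.9  334.7] rot [-131.87   89.96  111.03] F [ 0.4 -0.1  0.3] w 81.9 q [-42.   9.  87.   0.  84. -15.]
flask 0.76 1339 [284.  67.] [ 472.65 -239.43    0.95]
flask 0.6 1687 [376. 103.] [ 568.8  -343.9     0.97]
cradle 0.63 3685 [299. 164.] [ 432.21 -388.23    0.95]
pickle_jar 0.68 754 [311. 233.] [ 420.98 -506.78    0.54]
```

View pics/w10.png

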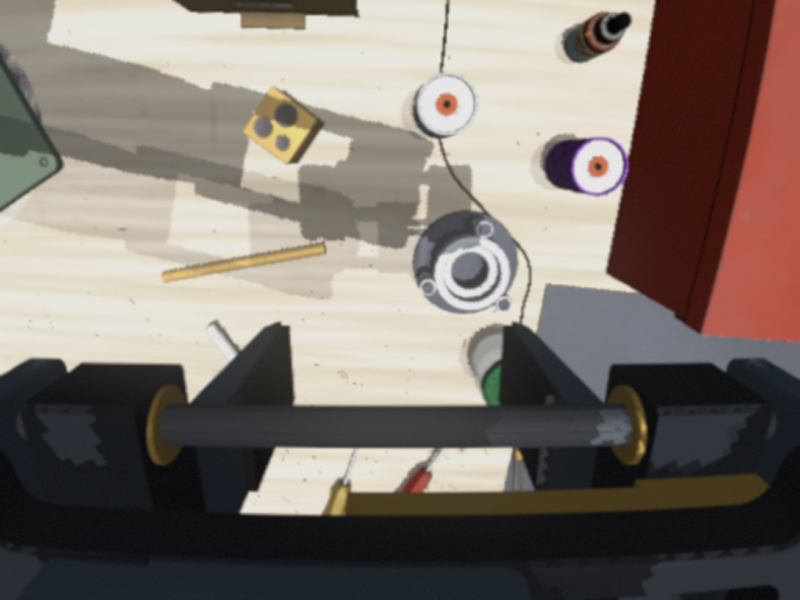

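```bash
python3 - <<'E'
import pickle
from h import *
f=pickle.load(open('w10.pkl','rb'))
im=f['img'][35:215,250:350,::-1];cv2.imwrite('pics/w10c.png',cv2.resize(im,(500,900),interpolation=cv2.INTER_CUBIC)[:480])
cv2.imwrite('pics/w10d.png',cv2.resize(f['img'][125:210,255:340,::-1],(595,595),interpolation=cv2.INTER_CUBIC))
E
```

```text
(no output)
```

View pics/w10c.png

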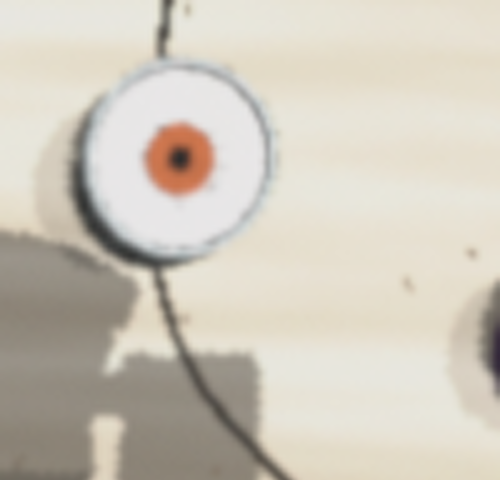

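View pics/w10d.png

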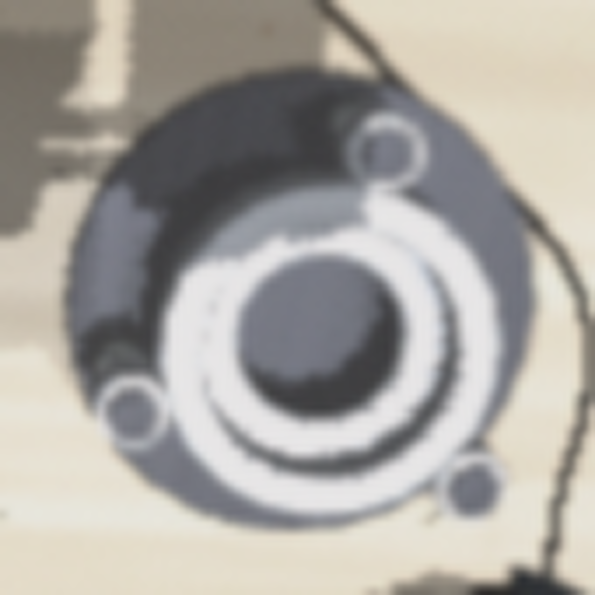

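```bash
python3 - <<'E'
import pickle
from h import *
f=pickle.load(open('w10.pkl','rb'))
print('flask',unproj(f,crop2px([(179,158),(177,158)],250,35,5),85))
C=lambda p:crop2px(p,255,125,7)
print('ring',unproj(f,C([(330,349)]),52),'ledge',unproj(f,C([(320,335)]),38),'base',unproj(f,C([(299,300)]),8))
p=unproj(f,C([(388,152),(133,412),(471,487)]),55.5);print('posts',p,p.mean(0))
c=p.mean(0)[:2]; print(np.linalg.norm(p[:,:2]-c,axis=1),np.degrees(np.arctan2(*(p[:,:2]-c).T[::-1])))
E
```

```text
flask [[ 472.42221701 -239.67808351   85.        ]
 [ 471.96435845 -239.44778537   85.        ]]
ring [[ 432.17197012 -388.37695715   52.        ]] ledge [[ 432.00760758 -388.56809313   38.        ]] base [[ 432.12925851 -387.17774648    8.        ]]
posts [[ 460.53681015 -354.41903098   55.5       ]
 [ 388.41247007 -380.72019411   55.5       ]
 [ 446.69608752 -429.57326676   55.5       ]] [ 431.88178925 -388.23749728   55.5       ]
[44.326052   44.11452773 43.91024108] [ 49.72476804 170.18867596 -70.28286281]
```

>>> {"fn": "arm_command", "kwargs": {
  "deltas": [
    [0.9,[46,45,0],0],
    [0.9,[92.5,90.5,-30],0],
    [0.9,[92.5,90.5,-80],0],
    [0.9,[92.5,90.5,-130],0],
    [0.9,[92.5,90.5,-160],0],
    [0.9,[92.5,90.5,-160],0]
  ]
}}

```text
time_s: 17.4
ee_pos: [468.2, -235.8, 169.1]
ee_rot: [-90.8, 89.2, 152.1]
force: [-1.4, 0.5, 0.1]
gripper_width: 81.9
```

```bash
python3 - <<'E'
from look import *
f=look('w11')
E
```

```text
t 17.4 pos [ 468.2 -235.8  169.1] rot [-90.78  89.18 152.09] F [-1.4  0.5  0.1] w 81.9 q [-28.  17. 101.  -0.  64.  -1.]
```

View pics/w11.png

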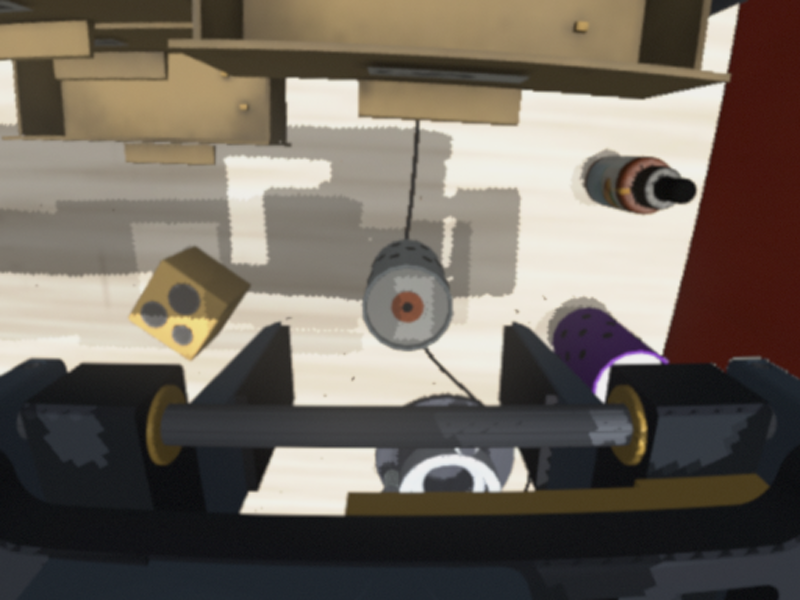

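The flask is centred ahead between the fingers at (407,308) while the arm settles. The open top drawer is near the camera side, so I grasp high.

>>> {"fn": "arm_command", "kwargs": {
  "deltas": [
    [0.9,[0,0,0],0],
    [0.9,[0,0,-40],0],
    [0.9,[0,0,-70],0],
    [0.9,[0,0,-90],0],
    [0.9,[0,0,-107],0],
    [0.9,[0,0,-107],0],
    [0.9,[0,0,-107],0]
  ]
}}

```text
time_s: 18.15
ee_pos: [473.9, -240.1, 70.4]
ee_rot: [88.8, 89.7, -28.4]
force: [0.9, 0.1, -0.3]
gripper_width: 82.5
```

```bash
python3 - <<'E'
from look import *
f=look('w12')
E
```

```text
t 18.15 pos [ 473.9 -240.1   70.4] rot [ 88.84  89.72 -28.4 ] F [ 0.9  0.1 -0.3] w 82.5 q [-28.  23. 108.  -0.  49.  -1.]
```

View pics/w12.png

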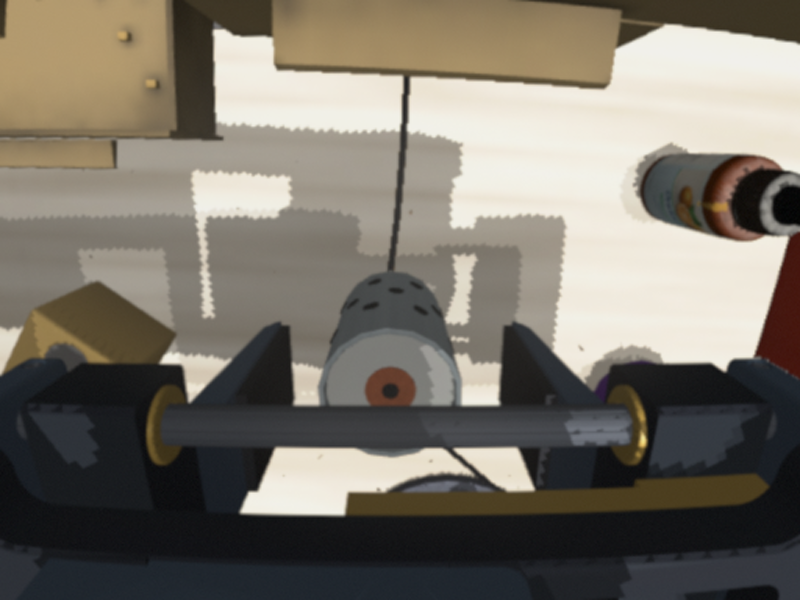

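>>> {"fn": "arm_command", "kwargs": {
  "deltas": [
    [0.9,[0,0,0],0],
    [0.9,[0,0,0],0]
  ]
}}

```text
time_s: 18.4
ee_pos: [472.9, -239.2, 69.3]
ee_rot: [88.9, 89.8, -28.3]
force: [-1.3, 0.0, -0.5]
gripper_width: 82.0
```

```bash
python3 - <<'E'
from look import *
f=look('w13')
cv2.imwrite('pics/w13c.png',cv2.resize(f['img'][160:310,180:330,::-1],(600,600),interpolation=cv2.INTER_CUBIC))
E
```

```text
t 18.4 pos [ 472.9 -239.2   69.3] rot [ 88.89  89.85 -28.33] F [-1.3  0.  -0.5] w 82.0 q [-28.  23. 108.  -0.  49.  -1.]
```

View pics/w13c.png

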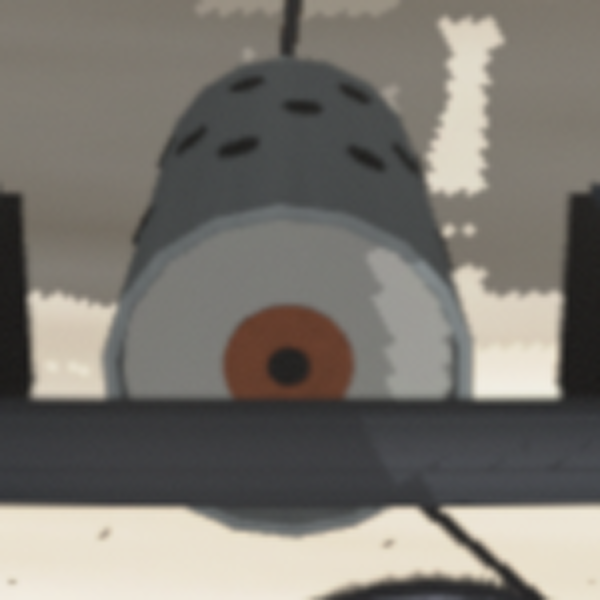

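```bash
python3 - <<'E'
import pickle
from h import *
f=pickle.load(open('w13.pkl','rb'))
p=unproj(f,crop2px([(289,367),(288,371)],180,160,4),85);print(p)
d=p[:,:2]-[472.9,-239.2];u=np.array([.457,.889]);v=np.array([-.889,.457]);print(d@u,d@v)
E
```

```text
[[ 473.79851461 -238.30964444   85.        ]
 [ 473.40824025 -238.77648543   85.        ]]
[1.20214727 0.60877025] [-0.391887   -0.25827943]
```

>>> {"fn": "arm_command", "kwargs": {
  "deltas": [
    [0.5,[0,0,0],0],
    [0.4,[0,0,0],0],
    [0.4,[0,0,0],0],
    [0.4,[0,0,0],0],
    [0.4,[0,0,0],0],
    [0.4,[0,0,0],0]
  ],
  "grip_force": 35
}}

```text
time_s: 19.05
ee_pos: [472.1, -238.8, 67.9]
ee_rot: [-112.1, 90.0, 130.7]
force: [-0.8, -0.1, -0.3]
gripper_width: 49.1
```

>>> {"fn": "arm_command", "kwargs": {
  "deltas": [
    [0.4,[0,0,20],0],
    [0.4,[0,0,50],0],
    [0.4,[0,0,80],0],
    [0.4,[-8,-35,85],0],
    [0.4,[-18,-70,85],0],
    [0.4,[-28,-105,85],0],
    [0.4,[-36,-132,85],0],
    [0.4,[-40,-147,85],0],
    [0.4,[-40.4,-149,80],0],
    [0.4,[-40.4,-149,65],0],
    [0.4,[-40.4,-149,60],0],
    [0.4,[-40.4,-149,60],0],
    [0.4,[-40.4,-149,60],0],
    [0.4,[-40.4,-149,60],0]
  ]
}}

```text
time_s: 20.45
ee_pos: [432.3, -387.6, 128.6]
ee_rot: [80.4, 89.9, -36.8]
force: [0.0, 0.2, -2.6]
gripper_width: 49.2
```

```bash
python3 - <<'E'
from look import *
f=look('w14')
g=cams.grab_frame('scene')
cv2.imwrite('pics/s14.png',cv2.resize(g['img'][180:260,280:400,::-1],(780,520),interpolation=cv2.INTER_CUBIC))
pickle.dump(g,open('s14.pkl','wb'))
E
```

```text
t 20.45 pos [ 432.3 -387.6  128.6] rot [ 80.42  89.93 -36.76] F [ 0.   0.2 -2.6] w 49.2 q [-43.  23.  97.   0.  60. -16.]
```

View pics/w14.png

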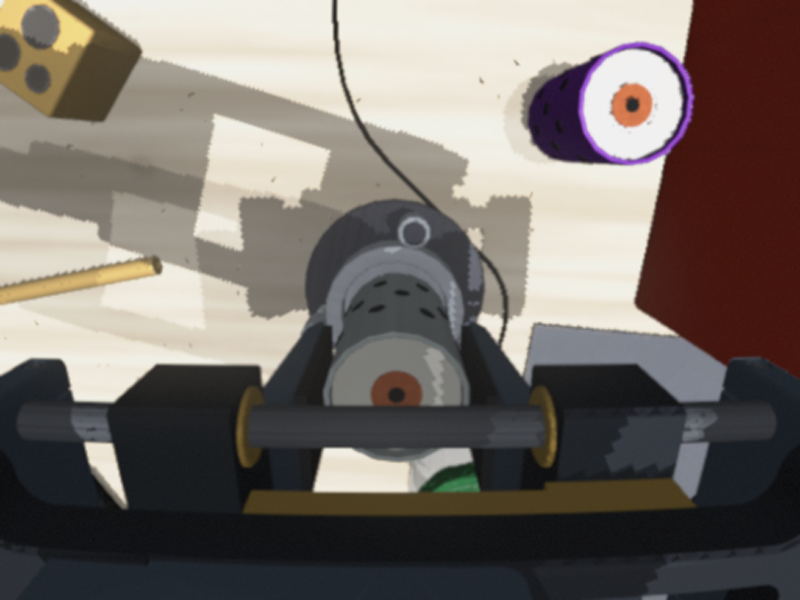

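View pics/s14.png

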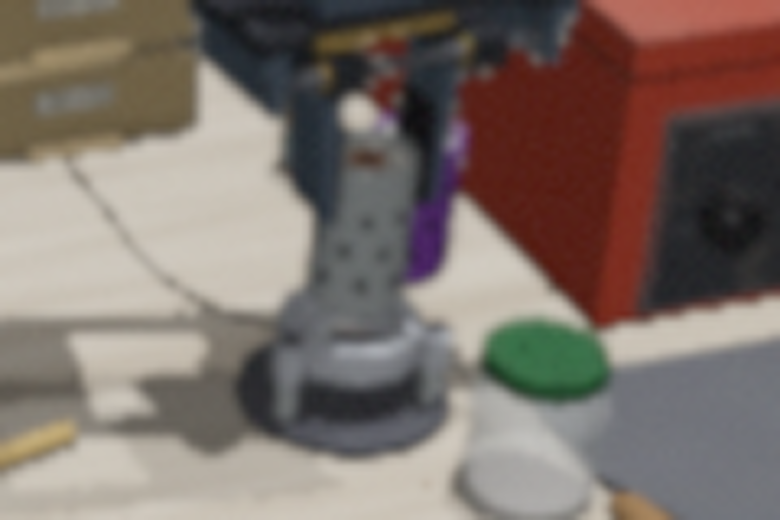

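>>> {"fn": "arm_command", "kwargs": {
  "deltas": [
    [0.4,[0,0,-5],0],
    [0.4,[0,0,-10],0],
    [0.4,[0,0,-14],0],
    [0.4,[0,0,-18],0],
    [0.4,[0,0,-18],0]
  ]
}}

```text
time_s: 21.05
ee_pos: [431.4, -387.5, 109.1]
ee_rot: [-107.7, 89.9, 135.0]
force: [-0.5, 0.2, -2.4]
gripper_width: 49.3
```

```bash
python3 - <<'E'
from look import *
f=look('w15')
cv2.imwrite('pics/w15c.png',cv2.resize(f['img'][120:310,170:340,::-1],(537,600),interpolation=cv2.INTER_CUBIC))
E
```

```text
t 21.05 pos [ 431.4 -387.5  109.1] rot [-107.74   89.91  135.05] F [-0.5  0.2 -2.4] w 49.3 q [-43.  24.  98.   0.  57. -16.]
```

View pics/w15c.png

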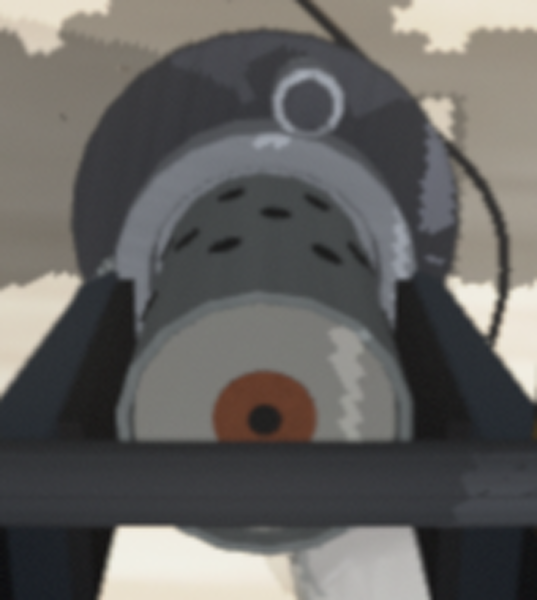

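The flask foot is inside the bore at about 41 mm with no contact force beyond its own weight. Pressing down now.

>>> {"fn": "arm_command", "kwargs": {
  "deltas": [
    [0.4,[0,0,-3],0],
    [0.4,[0,0,-6],0],
    [0.4,[0,0,-9],0],
    [0.4,[0,0,-12],0],
    [0.4,[0,0,-12],0]
  ]
}}

```text
time_s: 21.6
ee_pos: [432.0, -388.1, 99.2]
ee_rot: [70.2, 89.9, -47.0]
force: [-1.3, 1.4, 8.7]
gripper_width: 49.5
```

>>> {"fn": "arm_command", "kwargs": {
  "deltas": [
    [0.4,[0,0,-2],0],
    [0.4,[0,0,-4],0],
    [0.4,[0,0,-6],0],
    [0.4,[0,0,-6],0],
    [0.4,[0,0,-6],0]
  ],
  "grip_force": 45
}}

```text
time_s: 22.1
ee_pos: [432.0, -388.1, 94.0]
ee_rot: [69.7, 89.9, -47.5]
force: [-2.0, 1.9, 11.3]
gripper_width: 48.9
```

>>> {"fn": "arm_command", "kwargs": {
  "deltas": [
    [0.4,[0,0,-2],0],
    [0.4,[0,0,-3],0],
    [0.4,[0,0,-4],0],
    [0.4,[0,0,-4],0],
    [0.4,[0,0,-4],0]
  ]
}}

```text
time_s: 22.6
ee_pos: [432.0, -388.2, 91.7]
ee_rot: [67.9, 89.8, -49.3]
force: [-4.2, 3.3, 19.3]
gripper_width: 49.3
```

```bash
python3 - <<'E'
from look import *
f=look('w16')
cv2.imwrite('pics/w16c.png',cv2.resize(f['img'][120:310,170:340,::-1],(537,600),interpolation=cv2.INTER_CUBIC))
g=cams.grab_frame('scene')
cv2.imwrite('pics/s16.png',cv2.resize(g['img'][180:260,280:400,::-1],(780,520),interpolation=cv2.INTER_CUBIC))
E
```

```text
t 22.6 pos [ 432.  -388.2   91.7] rot [ 67.94  89.84 -49.27] F [-4.2  3.3 19.3] w 49.3 q [-43.  25. 100.  -0.  55. -16.]
```

View pics/w16c.png

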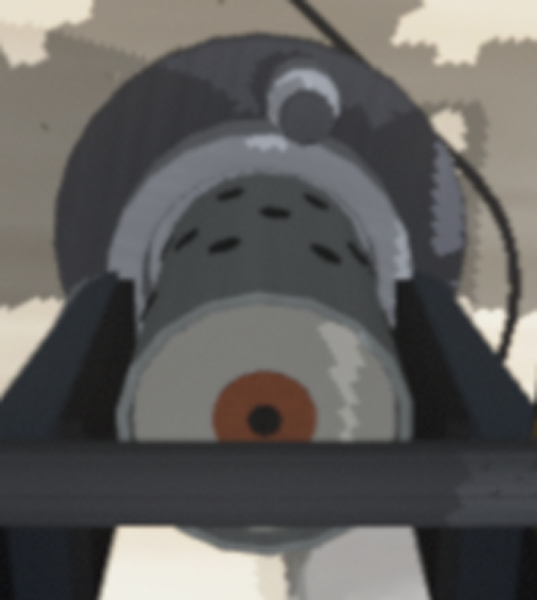

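View pics/s16.png

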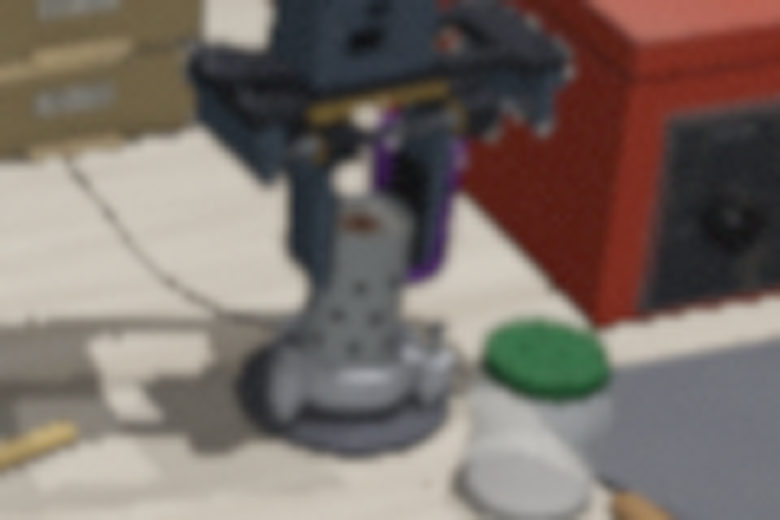

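The ring is on its stop: TCP z is 91.7 against 92 expected, and the force jumped to 19 N. The flask stands upright in the ring. One last top-view check of the moulds and settling.

>>> {"fn": "arm_command", "kwargs": {
  "deltas": [
    [0.4,[0,0,0],0],
    [0.4,[0,0,0],0],
    [0.4,[0,0,0],0]
  ]
}}

```text
time_s: 23.0
ee_pos: [432.0, -388.2, 91.8]
ee_rot: [68.4, 89.8, -48.8]
force: [-4.4, 3.9, 20.5]
gripper_width: 49.1
```

```bash
python3 - <<'E'
from look import *
g=cams.grab_frame('top')
cv2.imwrite('pics/t17.png',cv2.resize(g['img'][130:260,120:420,::-1],(800,347),interpolation=cv2.INTER_CUBIC))
E
```

```text
(no output)
```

View pics/t17.png

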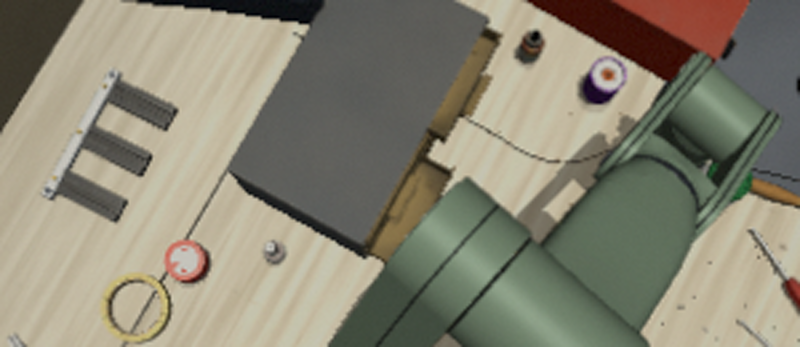

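The top view shows the three moulds at (145,105), (120,150) and (93,197), all against the rail, with the visible bystanders in place. Handing in.

```bash
python3 - <<'E'
from workcell import env
print(env.job_done())
E
```

```text
the job is handed in; nothing more can be done
None
```

I handed the job in at about 23 s of the 72 s allowed. The three moulds are in their row against the rail, and the flask is held pressed down in the cradle.

- **Moulds:** I gripped each one and slid it to the rail until the arm stopped and the force rose. My last measured fit put their centres about 59 mm from the rail's centre line, where 58 is ideal. They were 1.3 to 2.6 mm off their pins and within 0.7° of square. A final top view showed them still in place.
- **Flask:** I picked the grey steel flask, not the purple look-alike. It stands in the ring pressed onto its stop. The gripper height was 91.8 mm, where 92 mm means fully down. The upward force of 20 N is well above the 11–12 N expected from the springs alone. The flask was held with a 45 N grip setting.
- **Checks not made:** I did not measure the flask's tilt or its sideways position once pressed. It looked upright and centred, with the gripper within 0.2 mm of the measured cradle axis. In the last top view the arm hid the dapping block and most of the pickle jar. The gripper never came close to either, and the jar was in place in the scene view just before.
- **Disagreements:** Early detector results for the moulds and rail were partly wrong, so I used points picked by hand in the close wrist pictures instead. Nothing else disagreed.

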